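# Draw a long support rod out of a half-open drawer

## Robot

A 7-joint arm with a two-finger parallel gripper is mounted at the origin on the work surface. World frame = base frame: x ahead of the robot, y to its left, z up, the work surface at z = 0. Lengths are in m, angles in rad, forces in N, time in s.
With the tool pointing down it reaches from about 0.425 to 0.875 m from the base axis. Payload 4.7 kg.
Tool frame: the origin (TCP) lies at the very end of the fingers, on their centre line; the grasp point (between the pads) lies 19 mm behind it (grip_point_offset is the distance from the TCP to the grasp point, in m); x points along the fingers, z is the direction in which the jaws open and shut, and the axes are right-handed (so a half turn about x gives the same grasp; the last joint's range is limited). The gripper opens to 87 mm and grips with 3 to 60 N. Pads are 19 mm wide; open, the fingers measure 117 mm over their backs; the gripper's body (75 mm by 190 mm) begins 51 mm behind the grasp point.
Start: joints at [-1.22, 0.321, -0.07, 1.45, 0.023, 1.371, -0.057], TCP at [0.215, 0.613, 0.202] pointing down, gripper open.
Joint ranges: [-2.86, 2.86], [-0.3, 2.09], [-1.38, 1.24], [0.06, 2.45], [-1.56, 4.7], [0.09, 2.05], [-2.69, 2.69]. Speed limits (rad/s): [2.57, 2.57, 3.14, 3.14, 3.14, 3.14, 3.14].

## Interface

Orientations are given as a rotation vector (axis times angle).
In Python, from bench import get_state, get_image, calibration, close_job, grip_point_offset gives the robot as it stands.
- The arm moves only by the tool play_rows, never from a script. Its argument "targets" is a list of rows, each an object with "claw": the closure, from 0 (fully open) to 1 (shut); "linear": the shift along the tool's x, y, z as a fraction of full scale, a list of three; "rotation": the turn, a rotation vector about the tool's x, y, z as a fraction of full scale, a list of three. In form: [{"claw": claw, "linear": [x, y, z], "rotation": [wx, wy, wz]}, ...]. A call has 1 to 10 rows; each row shifts and turns the pose as measured when the row begins, along the tool's axes as they then stand; what a row does not reach is not made up. Full scale, the value 1, is 2.5 cm for a shift and 90 degrees for a turn. A row lasts 1/12 s, in which the tool goes at most 41.7 mm and 7.16 degrees, less where a joint would pass 70% of its speed; a pose out of reach is approached as far as the arm can. A call with a number of a shift or a turn outside -1 to 1 is refused whole. A call with a gripper value outside its range is refused whole. The fingers move at their own pace and stop on an object; "newtons" is the grip in N (left out, the last holds). Time passes only in rows, so rows that do not move let the fingers close. It gives the time, the measured TCP pose, the force and the opening at its end, in the units of the state.
- get_state(): the state, without advancing time (a new reading comes with each control period).
- get_image(name): name is "side" or "top" or "wrist"; returns the picture (400x640x3 uint8, blue, green, red); there is no depth.
- calibration(name): a dict with "fx", "fy", "cx", "cy" (pixels), "rvec" (rotation vector, rad) and "tvec" (3), from world to camera coordinates, as OpenCV has them; the wrist camera has in their place "hand_eye" (4x4, takes a point from camera to tool coordinates, whose origin is the TCP and whose axes are the tool frame's). Camera axes: x right, y down, z forward; pixel columns grow to the right and rows downward; lengths in m; the calibration is good to about 2 mm. A picture is of the moment at which its call begins: read the wrist's pose just before it. calibration takes no time and is no camera call.
- close_job(): hands the job in, once; it reports no verdict.
The state is a dict: "time": time; "joint_positions": joint angles; "qd": joint speeds; "joint_torque": joint torques, N m; "position": TCP position; "tool_rot": TCP orientation; "ft_force": force on the tool from outside, world axes, zero at the start; "torque": the same for the moment, N m; "grip_width": opening from 0.0 (shut) to 1.0 (fully open).
Only numpy, scipy, OpenCV 4.12 (cv2) and the standard library are available. Lean on these libraries where they do the work, as an engineer would, in place of code of your own. Each camera call takes 0.05 s, during which the arm holds its last target. There are 200 camera calls.

## Task

The bottom drawer is as far out as its runners allow, and the long support rod in its liner reaches back under the cabinet. Swing the keeper off the rod until it points straight at the drawer front, then tilt the rod front end up, draw it out slantwise between cabinet and drawer front without forcing it against the cabinet, and finish still holding it, steady and wholly in front of the cabinet, touching nothing else, with both its ends at least 5 cm higher than the drawer front's top edge. Leave the drawer where it is, and the filters, caps, tin and lid in their places.

Things in the scene. Friction and masses are not known exactly. Their poses are not given: they have to be found in the camera images.
- rod_mid (a point): middle (on the axis) of the long aluminium camera support rod: round, 15 mm in diameter, 300 mm long, 80 to 150 g, lying level front to back in a groove in the middle of the drawer, its axis about 45 mm above the bench, its rear 80 to 130 mm under the cabinet. x runs along the rod from its front end (nearer the robot) to its rear end; it may have rolled about x
- rod_front (a point): centre of the rod's front end face, initially 8 to 27 mm behind the inner face of the drawer front
- rod_rear (a point): centre of the rod's rear end face, initially under the cabinet and 10 to 30 mm from the rear end of the groove
- finger_pit (a point): centre of the floor of the finger pit, 20 mm above the bench, where the groove is interrupted and the rod bridges free: 72 mm long along the rod, 90 mm wide. Before and behind it the grey liner's groove is 19 mm wide, its floor 38 mm and its edges (the liner's top) 50 mm above the bench. Axes as drawer_lip
- keeper (a joint): angle of the keeper, a flat steel arm 12 mm wide, 4 mm thick on an upright pivot beside the groove, holding the rod down. 0: square across the rod; grows as its free end swings, clockwise from above, towards the drawer front; pi/2 (1.571): parallel to the rod, pointing straight at the drawer front. Range -0.5 to 2.6, light friction (about 2 N at the knob), stays where it is left
- keeper_pivot (a point): top of the keeper arm on its pivot axis, 24 mm left (+y) of the groove's centre line, 72 mm behind the inner face of the drawer front, about 60 mm above the bench. The arm's underside clears the rod by 2 to 3 mm
- keeper_knob (a point): centre, half-way up, of the keeper's upright round steel thumb knob: 14 mm in diameter, 26 mm tall (from 59.5 to 85.5 mm above the bench), standing on the arm 30 mm from the pivot axis. The arm ends 6 mm beyond the knob's axis
- drawer (a joint): how far the drawer has been pushed in from where it stands now (m): 0 at the start, where its runners stop it from coming out farther; it grows as it slides into the cabinet; stiff (about 10 N)
- drawer_lip (a point): middle of the top inner edge of the drawer front, 117 mm above the bench. The drawer front is an upright panel 500 mm wide, 16 mm thick on the robot's side of this point, with a 12 mm pull lip beyond. x points level into the cabinet, square to the drawer front, y left, z up. Inside, the drawer is 480 mm wide, its side walls 85 mm above the bench
- cabinet_face (a point): middle of the drawer mouth's upper edge in the cabinet's front face, 120 mm above the bench; x points level into the cabinet, y left, z up. The drawer's inner front face stands 205 to 225 mm out from this face. Above the mouth the face goes straight up to the cabinet's top, 184 mm above the bench; the cabinet reaches 370 mm back, 270 mm to the right and 400 mm to the left
- filter0: round photographic filter, 67 mm across, 8 mm thick, lying in a well to the right (-y) of the rod; a bystander
- filter1: round photographic filter, 67 mm across, 8 mm thick, lying in a well to the right (-y) of the rod; a bystander
- filter2: round photographic filter, 67 mm across, 8 mm thick, lying in a well to the right (-y) of the rod; a bystander
- filter3: round photographic filter, 67 mm across, 8 mm thick, lying in a well to the right (-y) of the rod; a bystander
- lens_cap0: round black lens cap, 58 mm across, 8 mm thick, lying in one of the four wells to the left (+y) of the rod; a bystander
- lens_cap1: round black lens cap, 58 mm across, 8 mm thick, lying in one of the four wells to the left (+y) of the rod; a bystander
- tin: small open aluminium tin, 56 mm across, 26 mm high, standing in one of the four wells to the left of the rod; a bystander
- tin_lid: the tin's screw-top lid, 58 mm across, 12 mm high, in one of the four wells to the left of the rod; a bystander

How it is judged:
On the way, in this order (a step that is already met when the one before it is completed fails the run):
1. the keeper has been swung to point straight at the drawer front, the rod still lying in its groove (value of joint keeper between 1.34 and 1.8 rad and height (world z) of each of rod_front, rod_rear below 0.056 m), for 0.2 s.
2. the rod is tilted, front end above the drawer front's top edge while the rear end is still under the cabinet (height (world z) of rod_front above 0.117 m and x of rod_rear in the frame of cabinet_face above 0 m and height (world z) of rod_rear below 0.112 m), for 0.05 s.
At the end, for the whole second after the job is handed in: Fingers still grip the rod, held steady, touching neither cabinet, drawer nor bench; both ends over 43 mm above the drawer front's top edge and in front of the cabinet; keeper points at the drawer front within 13 degrees; drawer within 20 mm of its start (value of joint keeper between 1.34 and 1.8 rad and height (world z) of each of rod_front, rod_rear above 0.16 m and x of each of rod_front, rod_rear in the frame of cabinet_face below 0 m and contact force between the fingers and rod above 1 N and linear speed of rod below 0.03 m/s and angular speed of rod below 0.2 rad/s and contact force between rod and cabinet below 0.05 N and contact force between rod and drawer below 0.05 N and contact force between rod and table below 0.05 N and value of joint drawer below 0.02 m); the arm keeps its last pose, push and grip.
It fails at once if the rod is forced against the cabinet (more than 20 N) (contact force between rod and cabinet above 20 N).
It fails at once if the drawer is pushed in by more than 20 mm (value of joint drawer above 0.02 m).
It fails at once if a filter, cap, the tin or its lid is shifted by more than 20 mm (distance of any of filter0, filter1, filter2, filter3, lens_cap0, lens_cap1, tin, tin_lid from where it was at the start of the episode above 0.02 m).
It also fails if it takes over 51 s, if anything falls off the work surface, if the arm or the gripper's body presses on something with over 40 N, if the wrist force passes 120 N, or if a joint passes its speed limit or range.

## Working session

There is one attempt and no reset: what is moved stays moved. The work goes in short steps, Python scripts to look and compute and a tool call to move; the robot and the scene stay as the last step left them, time stands still between calls to the robot, and variables do not carry over. Pictures are saved under pics/ and viewed, about 8 in all and at most 12, crops included, and the job is handed in when it is done.

Besides the shell and the picture viewer there is one more tool, called as name([rows], argument=value, ...), one row to a line, values as JSON. play_rows: Moves the arm, as the interface text tells. Shift numbers are shares of 2.5 cm and turn numbers shares of 90 degrees, none past 1 either way. Its arguments: {"type":"object","properties":{"targets":{"type":"array"},"newtons":{"type":"number"}},"required":["targets"]}

```bash
mkdir -p pics; cat > h.py <<'E'
import numpy as np, cv2
from bench import get_state, get_image, calibration, close_job, grip_point_offset
from scipy.spatial.transform import Rotation as R
def ray(name,u,v,z,st=None):
    c=calibration(name); d=np.array([(u-c['cx'])/c['fx'],(v-c['cy'])/c['fy'],1.])
    if 'hand_eye' in c:
        H=np.array(c['hand_eye']); Rt=R.from_rotvec(st['tool_rot']).as_matrix()
        o=Rt@H[:3,3]+st['position']; w=Rt@H[:3,:3]@d
    else:
        Rm=R.from_rotvec(np.ravel(c['rvec'])).as_matrix(); o=-Rm.T@np.ravel(c['tvec']); w=Rm.T@d
    return o+w*(z-o[2])/w[2]
def proj(name,p):
    c=calibration(name); Rm=R.from_rotvec(np.ravel(c['rvec'])).as_matrix(); q=Rm@np.array(p)+np.ravel(c['tvec'])
    return c['fx']*q[0]/q[2]+c['cx'],c['fy']*q[1]/q[2]+c['cy']
E
python3 - <<'E'
from h import *
s=get_state(); print({k:np.round(v,3) for k,v in s.items()}, grip_point_offset)
print(R.from_rotvec(s['tool_rot']).as_matrix().round(3))
for n in('top','side'):
    cv2.imwrite(f'pics/{n}0.png',get_image(n)); c=calibration(n); Rm=R.from_rotvec(np.ravel(c['rvec'])).as_matrix(); print(n,(-Rm.T@np.ravel(c['tvec'])).round(3),Rm[2].round(3),c['fx'])
E
```

```text
{'time': np.float64(0.0), 'joint_positions': array([-1.22 ,  0.322, -0.07 ,  1.452,  0.023,  1.371, -0.057]), 'qd': array([ 0.002, -0.   ,  0.001, -0.   ,  0.   , -0.002, -0.   ]), 'joint_torque': array([ 0.0000e+00, -4.9128e+01, -4.0400e-01, -3.1253e+01, -6.4000e-02,
        4.4000e-02,  0.0000e+00]), 'position': array([0.215, 0.613, 0.201]), 'tool_rot': array([-0.959,  1.351,  0.957]), 'ft_force': array([ 0.383,  0.479, -0.349]), 'torque': array([0.025, 0.029, 0.031]), 'grip_width': np.float64(1.002)} 0.0187
[[-0.001 -0.944  0.33 ]
 [-0.002  0.33   0.944]
 [-1.    -0.    -0.002]]
top [0.466 0.027 1.009] [ 0.108 -0.013 -0.994] 443.8877857252971
side [0.267 0.595 0.699] [ 0.375 -0.658 -0.652] 455.84552150204735
```

View pics/top0.png

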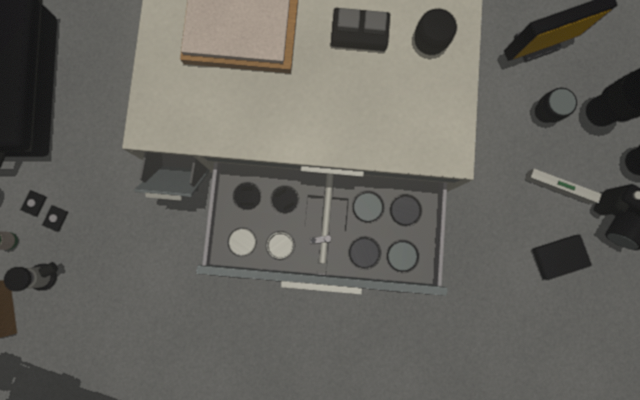

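View pics/side0.png

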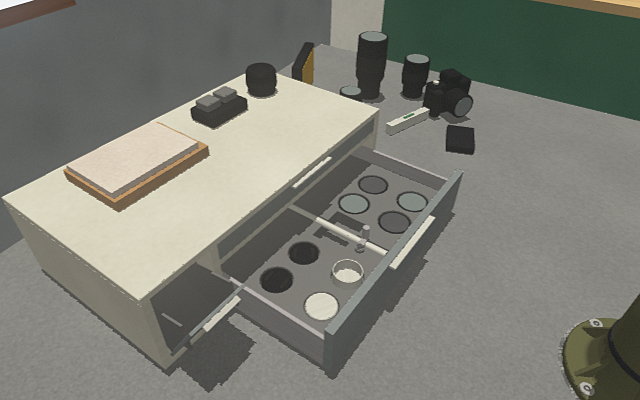

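The top view shows the drawer front running from (198,270) to (446,290), the rod from about (328,175) to (323,262), the keeper near (321,240) and the pit around (327,214). The side view shows the knob near (366,232). Next I'll enlarge both views.

```bash
python3 - <<'E'
from h import *
a=cv2.imread('pics/top0.png')[160:300,270:380]; b=cv2.imread('pics/side0.png')[195:275,290:440]
a=cv2.resize(a,None,fx=4,fy=4,interpolation=cv2.INTER_CUBIC); b=cv2.resize(b,(345*1,184),interpolation=cv2.INTER_CUBIC)
c=np.zeros((560,790,3),np.uint8); c[:,:440]=a; c[:184,442:787]=b
cv2.imwrite('pics/crop.png',c)
for n,u,v,z in [('rod front',323,262,.0525),('rod mouth',328,180,.0525),('lipL',199,268,.117),('lipR',446,288,.117),('cabL',126,149,.184),('cabR',473,179,.184)]: print(n,ray('top',u,v,z).round(4))
E
```

```text
rod front [ 0.4498 -0.0025  0.0525]
rod mouth [ 0.6274 -0.0142  0.0525]
lipL [0.4398 0.2458 0.117 ]
lipR [ 0.3989 -0.2451  0.117 ]
cabL [0.6647 0.3723 0.184 ]
cabR [ 0.607 -0.283  0.184]
```

View pics/crop.png

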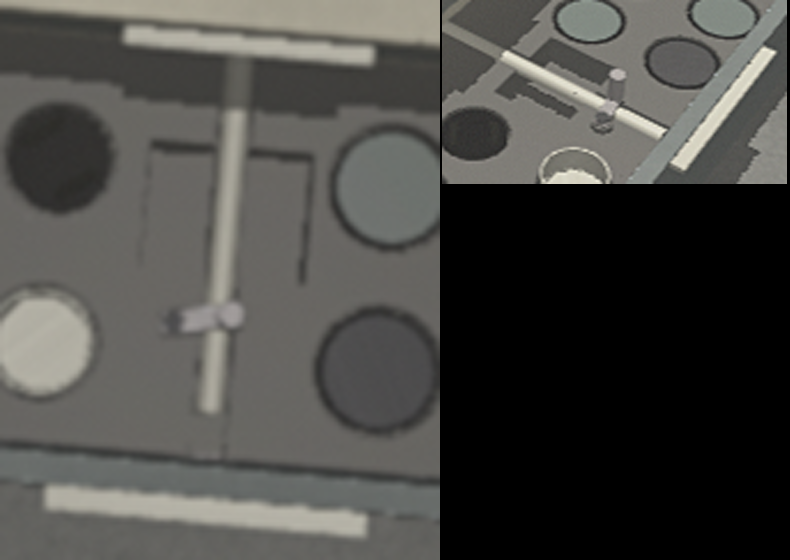

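The enlarged crop puts these points in full-image pixels: knob top (327.8,238.5), pivot (313,240.5), rod front end (322.5,263), and pit at rows 196–231. In the side view the knob top is near (366.5,227).

```bash
python3 - <<'E'
from h import *
f=lambda cx,cy:(270+cx/4,160+cy/4)
P={'knobtop':(231,313,.0855),'pivot':(172,321,.06),'rodfront':(210,412,.05),'rodmouth':(238,60,.0525),'rod@pit':(231,180,.0525),'pitBL':(152,145,.05),'pitBR':(313,156,.05),'pitFR':(303,283,.05),'lip':(215,457,.117)}
W={}
for k,(a,b,z) in P.items(): W[k]=ray('top',*f(a,b),z); print(k,W[k].round(4))
print('side knob',ray('side',366.5,227,.0855).round(4), 'side rod mouth/front', ray('side',290+60*.435,195+57*.435,.0525).round(4), ray('side',290+222*.435,195+132*.435,.0525).round(4))
E
```

```text
knobtop [ 0.4993 -0.0116  0.0855]
pivot [0.4961 0.0189 0.06  ]
rodfront [ 0.4476 -0.0015  0.05  ]
rodmouth [ 0.6385 -0.0176  0.0525]
rod@pit [ 0.5725 -0.0133  0.0525]
pitBL [0.592  0.0295 0.05  ]
pitBR [ 0.5859 -0.0582  0.05  ]
pitFR [ 0.5167 -0.0521  0.05  ]
lip [ 0.4267 -0.0019  0.117 ]
side knob [ 0.5004 -0.0108  0.0855] side rod mouth/front [ 0.6122 -0.0083  0.0525] [0.4489 0.0006 0.0525]
```

play_rows([
  {"claw": 0,"linear": [0,-0.9,-0.95],"rotation": [0,0,0]},
  {"claw": 0,"linear": [0,-0.9,-0.95],"rotation": [0,0,0]},
  {"claw": 0,"linear": [0,-0.9,-0.95],"rotation": [0,0,0]},
  {"claw": 0,"linear": [0,-0.9,-0.95],"rotation": [0,0,0]},
  {"claw": 0,"linear": [0,-0.9,-0.95],"rotation": [0,0,0]},
  {"claw": 0,"linear": [0,-0.9,-0.95],"rotation": [0,0,0]},
  {"claw": 0,"linear": [0,-0.9,-0.95],"rotation": [0,0,0]},
  {"claw": 0,"linear": [0,-0.9,-0.95],"rotation": [0,0,0]},
  {"claw": 0,"linear": [0,-0.9,-0.95],"rotation": [0,0,0]},
  {"claw": 0,"linear": [0,-0.9,-0.95],"rotation": [0,0,0]},
])

```text
time: 0.93
position: [0.3462, 0.3065, 0.193]
tool_rot: [-0.971, 1.357, 0.971]
ft_force: [1.1, -0.1, -1.3]
grip_width: 1.002
```

play_rows([
  {"claw": 0,"linear": [-0.05,-1,-1],"rotation": [0,0,0]},
  {"claw": 0,"linear": [-0.05,-1,-1],"rotation": [0,0,0]},
  {"claw": 0,"linear": [-0.05,-1,-1],"rotation": [0,0,0]},
  {"claw": 0,"linear": [-0.05,-1,-1],"rotation": [0,0,0]},
  {"claw": 0,"linear": [-0.05,-1,-1],"rotation": [0,0,0]},
  {"claw": 0,"linear": [-0.05,-1,-1],"rotation": [0,0,0]},
  {"claw": 0.3,"linear": [-0.05,-1,-1],"rotation": [0,0,0]},
  {"claw": 0.65,"linear": [-0.05,-0.8,-0.8],"rotation": [0,0,0]},
  {"claw": 0.65,"linear": [0,0,0],"rotation": [-0.075,0,0]},
  {"claw": 0.65,"linear": [0,0,0],"rotation": [-0.075,0,0]},
])

```text
time: 1.77
position: [0.4734, 0.0359, 0.2018]
tool_rot: [-1.143, 1.266, 1.145]
ft_force: [-0.2, 0.4, -0.4]
grip_width: 0.782
```

```bash
cat > st.py <<'E'
from h import *
import sys
s=get_state(); M=R.from_rotvec(s['tool_rot']).as_matrix()
d=np.array([.9964,-.085,0]); l=np.array([.085,.9964,0])
print('t',round(float(s['time']),2),'pos',np.round(s['position'],4),'F',np.round(s['ft_force'],1),'w',round(float(s['grip_width'])*87,1))
print('x.down pitch deg',np.degrees(np.arctan2(M[:,0]@d,-M[2,0])).round(2),'z vs l:',np.degrees(np.arctan2(M[1,2],M[0,2])).round(2)-85.12, 'roll',np.degrees(np.arcsin(M[2,2])).round(2), 'q',np.round(s['joint_positions'],2))
for a in sys.argv[1:]:
    t=np.array(eval(a)); print('to',a,'rows in full scale:',(M.T@(t-s['position'])/.025).round(2))
E
python3 st.py '(.4995,-.0112,.1)' '(.4667,.0213,.072)'
```

```text
t 1.77 pos [0.4734 0.0359 0.2018] F [-0.2  0.4 -0.4] w 68.0
x.down pitch deg -0.6 z vs l: -0.37000000000000455 roll -0.59 q [-0.65 -0.07  0.49  1.87  0.04  1.34  1.31]
to (.4995,-.0112,.1) rows in full scale: [ 4.08 -1.26 -1.74]
to (.4667,.0213,.072) rows in full scale: [ 5.2   0.16 -0.55]
```

play_rows([
  {"claw": 0.65,"linear": [0,-0.63,-0.87],"rotation": [0,0,0]},
  {"claw": 0.65,"linear": [0,-0.63,-0.87],"rotation": [0,0,0]},
  {"claw": 0.65,"linear": [1,0,0],"rotation": [0,0,0]},
  {"claw": 0.65,"linear": [1,0,0],"rotation": [0,0,0]},
  {"claw": 0.65,"linear": [0.5,0,0],"rotation": [0,0,0]},
  {"claw": 0.65,"linear": [0,0,0],"rotation": [0,0,0]},
])

```text
time: 2.27
position: [0.5015, -0.0156, 0.1371]
tool_rot: [-1.145, 1.264, 1.145]
ft_force: [-0.0, 0.8, 0.2]
grip_width: 0.376
```

```bash
python3 st.py '(.4995,-.0112,.07)'; python3 -c "
from h import *
cv2.imwrite('pics/w1.png',get_image('wrist'))"
```

```text
t 2.27 pos [ 0.5015 -0.0156  0.1371] F [-0.   0.8  0.2] w 32.7
x.down pitch deg -0.51 z vs l: -0.2600000000000051 roll -0.58 q [-0.58  0.05  0.58  1.91 -0.02  1.2   1.48]
to (.4995,-.0112,.07) rows in full scale: [2.68 0.07 0.2 ]
```

View pics/w1.png

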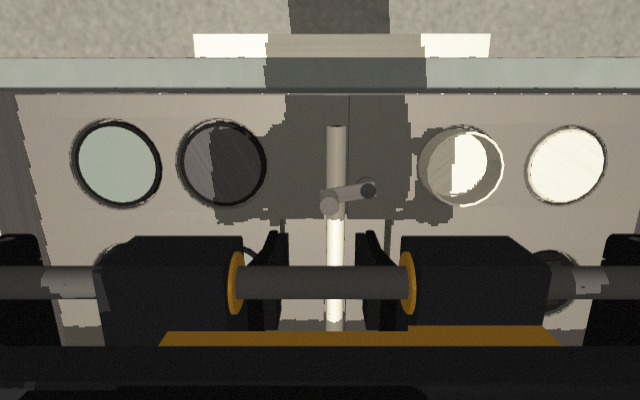

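The wrist view has the robot at the top and +y to the right. The knob top is near (331,202), the pivot near (368,189), the rod's front end near (337,126), and the tin is at (460,165), clear of the keeper.

```bash
python3 - <<'E'
from h import *
s=get_state()
for k,u,v,z in [('knobtop',330,203,.0855),('pivot',368,189,.06),('rodfront',337,126,.0525),('rodpit',336,300,.0525),('lipinner',337,93,.117),('pitF?',387,220,.05)]: print(k,ray('wrist',u,v,z,s).round(4))
E
```

```text
knobtop [ 0.4994 -0.0101  0.0855]
pivot [0.4981 0.0193 0.06  ]
rodfront [ 4.498e-01 -3.000e-04  5.250e-02]
rodpit [ 0.5948 -0.0124  0.0525]
lipinner [ 0.4277 -0.0007  0.117 ]
pitF? [0.5276 0.0342 0.05  ]
```

play_rows([
  {"claw": 0.65,"linear": [0,0.08,0.22],"rotation": [0,0,0]},
  {"claw": 0.65,"linear": [0.9,0,0],"rotation": [0,0,0]},
  {"claw": 0.65,"linear": [0.9,0,0],"rotation": [0,0,0]},
  {"claw": 0.65,"linear": [0.8,0,0],"rotation": [0,0,0]},
  {"claw": 0.86,"linear": [0,0,0],"rotation": [0,0,0]},
  {"claw": 0.95,"linear": [0,0,0],"rotation": [0,0,0]},
  {"claw": 0.95,"linear": [0,0,0],"rotation": [0,0,0]},
], newtons=10)

```text
time: 2.9
position: [0.5051, -0.0052, 0.0792]
tool_rot: [-1.151, 1.25, 1.142]
ft_force: [-0.5, 0.1, -0.7]
grip_width: 0.207
```

```bash
python3 st.py '(.4995,-.0105,.07)'
```

```text
t 2.9 pos [ 0.5051 -0.0052  0.0792] F [-0.5  0.1 -0.7] w 18.0
x.down pitch deg 0.17 z vs l: -0.010000000000005116 roll -0.26 q [-0.58  0.12  0.57  1.97 -0.07  1.07  1.5 ]
to (.4995,-.0105,.07) rows in full scale: [ 0.37  0.21 -0.23]
```

play_rows([
  {"claw": 0.75,"linear": [0,0.21,-0.22],"rotation": [0,0,0]},
  {"claw": 0.75,"linear": [0.3,0,0],"rotation": [0,0,0]},
  {"claw": 0.95,"linear": [0,0,0],"rotation": [0,0,0]},
  {"claw": 0.95,"linear": [0,0,0],"rotation": [0,0,0]},
  {"claw": 0.95,"linear": [0,0,0],"rotation": [0,0,0]},
], newtons=10)

```text
time: 3.32
position: [0.5023, -0.0099, 0.0762]
tool_rot: [-1.153, 1.241, 1.138]
ft_force: [-0.2, 0.1, 0.0]
grip_width: 0.108
```

```bash
python3 st.py '(.4995,-.0105,.07)' '(.4777,-.0023,.07)' '(.4668,.0213,.07)'
```

```text
t 3.32 pos [ 0.5023 -0.0099  0.0762] F [-0.2  0.1  0. ] w 9.4
x.down pitch deg 0.63 z vs l: 0.030000000000001137 roll -0.07 q [-0.58  0.11  0.57  1.99 -0.06  1.05  1.51]
to (.4995,-.0105,.07) rows in full scale: [ 0.25  0.11 -0.03]
to (.4777,-.0023,.07) rows in full scale: [0.24 1.01 0.22]
to (.4668,.0213,.07) rows in full scale: [0.23 1.52 1.12]
```

```bash
python3 - <<'E'
from h import *
a=get_image('wrist')[80:330,220:480]; b=get_image('side')[170:270,300:440]
c=np.hstack([cv2.resize(a,(390,375)),cv2.resize(b,(400,286)).repeat(1,0) if 0 else cv2.copyMakeBorder(cv2.resize(b,(400,286)),0,89,0,0,0)])
cv2.imwrite('pics/k2.png',c); print(get_state()['grip_width'])
E
```

```text
0.07382173196919901
```

View pics/k2.png

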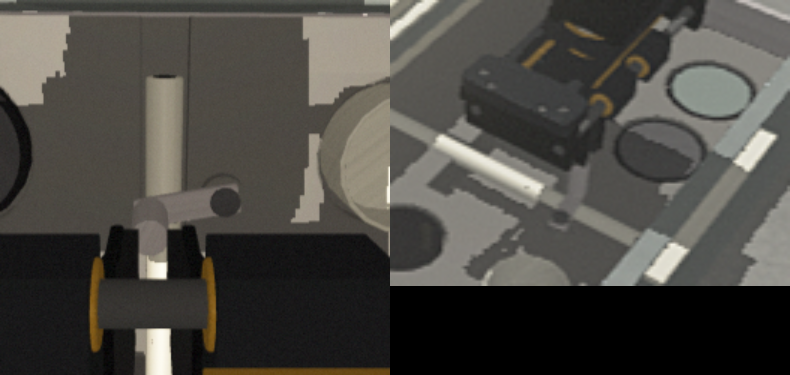

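```bash
python3 - <<'E'
from h import *
s=get_state(); print(s['position'],s['ft_force'],s['grip_width'],s['time'])
for k,u,v,z in [('knobbase',320,219,.0595),('knobtop',320,240,.0855),('pivot',220+222/1.5,80+200/1.5,.06),('rodfront',220+165/1.5,80+77/1.5,.0525)]: print(k,ray('wrist',u,v,z,s).round(4))
M=R.from_rotvec(s['tool_rot']).as_matrix();H=np.array(calibration('wrist')['hand_eye']);print((M@H[:3,3]).round(3),(M@H[:3,2]).round(2))
c=calibration('wrist')
for z in (0,.01,.02):
  for w in(-.004,.004):
    q=np.linalg.inv(H)@[-z,0,w,1]; print(z,w,(c['fx']*q[0]/q[2]+c['cx']-220)*1.5,(c['fy']*q[1]/q[2]+c['cy']-80)*1.5)
E
```

```text
[ 0.50242721 -0.00996265  0.07624109] [-0.31343544 -0.22921686  0.33737973] 0.07382173196919901 3.4167
knobbase [ 0.4993 -0.0106  0.0595]
knobtop [ 0.5018 -0.0107  0.0855]
pivot [0.498  0.0179 0.06  ]
rodfront [ 0.4492 -0.0006  0.0525]
[-0.073  0.006  0.182] [ 0.27 -0.02 -0.96]
0 -0.004 141.44587096169477 231.51041285683212
0 0.004 163.21660603565724 231.52278265639484
0.01 -0.004 140.90498729689347 241.99905738788783
0.01 0.004 163.8065062057724 242.01178021583254
0.02 -0.004 140.30483684549108 253.6369846531249
0.02 0.004 164.46104221548637 253.6500657364394
```

play_rows([
  {"claw": 0.95,"linear": [0,0,0],"rotation": [0,0,0]},
  {"claw": 0.95,"linear": [0,0,0],"rotation": [0,0,0]},
])

```text
time: 3.58
position: [0.5026, -0.0099, 0.0764]
tool_rot: [-1.153, 1.241, 1.138]
ft_force: [0.7, 1.4, 0.2]
grip_width: 0.059
```

```bash
python3 - <<'E'
from h import *
a=get_image('wrist')[190:310,260:400]
cv2.imwrite('pics/k3.png',cv2.resize(a,(700,600),interpolation=cv2.INTER_CUBIC))
E
```

```text
(no output)
```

View pics/k3.png

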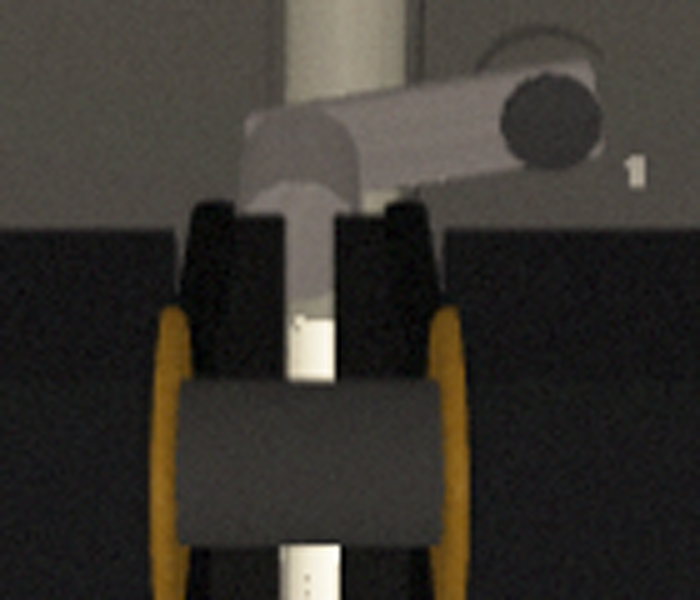

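The enlarged view shows the pads almost shut and covering the sides of the knob's top disc (about (315,245)). So the fingertips are above the knob, not around it. I'll open, go lower and close again.

play_rows([
  {"claw": 0.65,"linear": [0,0,0],"rotation": [0,0,0]},
  {"claw": 0.65,"linear": [0,0,0],"rotation": [0,0,0]},
  {"claw": 0.65,"linear": [0,0.08,0],"rotation": [0,0,0]},
  {"claw": 0.65,"linear": [0.4,0,0],"rotation": [0,0,0]},
  {"claw": 0.65,"linear": [0.25,0,0],"rotation": [0,0,0]},
  {"claw": 0.65,"linear": [0,0,0],"rotation": [0,0,0]},
])

```text
time: 4.13
position: [0.5007, -0.0096, 0.0586]
tool_rot: [-1.154, 1.241, 1.138]
ft_force: [0.3, -0.3, -0.3]
grip_width: 0.333
```

```bash
python3 st.py '(.4998,-.0106,.066)'
```

```text
t 4.13 pos [ 0.5007 -0.0096  0.0586] F [ 0.3 -0.3 -0.3] w 28.9
x.down pitch deg 0.67 z vs l: 0.04999999999999716 roll -0.07 q [-0.57  0.13  0.57  2.01 -0.08  1.01  1.52]
to (.4998,-.0106,.066) rows in full scale: [-0.3   0.03 -0.04]
```

play_rows([
  {"claw": 0.65,"linear": [-0.25,0.03,-0.04],"rotation": [0,0,0]},
  {"claw": 0.95,"linear": [0,0,0],"rotation": [0,0,0]},
  {"claw": 0.95,"linear": [0,0,0],"rotation": [0,0,0]},
  {"claw": 0.95,"linear": [0,0,0],"rotation": [0,0,0]},
  {"claw": 0.95,"linear": [0,0,0],"rotation": [0,0,0]},
  {"claw": 0.95,"linear": [0,0,0],"rotation": [0,0,0]},
])

```text
time: 4.63
position: [0.4995, -0.0108, 0.0651]
tool_rot: [-1.153, 1.242, 1.138]
ft_force: [0.3, 0.4, -0.3]
grip_width: 0.086
```

```bash
python3 st.py '(.4998,-.0106,.066)' '(.4665,.0213,.066)'
```

```text
t 4.63 pos [ 0.4995 -0.0108  0.0651] F [ 0.3  0.4 -0.3] w 7.5
x.down pitch deg 0.62 z vs l: 0.030000000000001137 roll -0.1 q [-0.57  0.11  0.57  2.01 -0.07  1.03  1.52]
to (.4998,-.0106,.066) rows in full scale: [-0.04 -0.01  0.01]
to (.4665,.0213,.066) rows in full scale: [-0.05  1.42  1.17]
```

play_rows([
  {"claw": 0.95,"linear": [0,0,0],"rotation": [0,0,0]},
  {"claw": 0.95,"linear": [0,0,0],"rotation": [0,0,0]},
])

```text
time: 4.8
position: [0.4998, -0.0107, 0.0653]
tool_rot: [-1.153, 1.241, 1.138]
ft_force: [0.7, 1.3, -0.3]
grip_width: 0.059
```

```bash
python3 - <<'E'
from h import *
a=get_image('wrist')[190:310,260:400]; print(get_state()['grip_width'])
cv2.imwrite('pics/k4.png',cv2.resize(a,(560,480),interpolation=cv2.INTER_CUBIC))
E
```

```text
0.05700075875078691
```

View pics/k4.png

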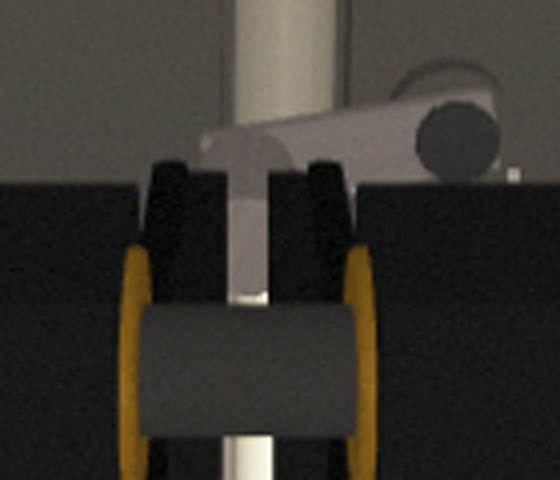

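The pads are still about 5 mm apart. The knob's side runs over full-image rows 222–239 and its top disc over rows 239–263, around column 322, with pad edges in front of it. I'll check this against the geometry.

```bash
python3 - <<'E'
from h import *
s=get_state();M=R.from_rotvec(s['tool_rot']).as_matrix();c=calibration('wrist');H=np.array(c['hand_eye']);d=np.array([.9964,-.085,0])
def pw(p):
    q=np.linalg.inv(H)@np.append(M.T@(np.array(p)-s['position']),1); return (round(c['fx']*q[0]/q[2]+c['cx'],1),round(c['fy']*q[1]/q[2]+c['cy'],1))
k=np.array([.4995,-.0106,0])
for n,o,z in [('base front',-.007,.0595),('top front',-.007,.0855),('top rear',.007,.0855)]: print(n,pw(k+o*d+[0,0,z]))
for o in (-.0095,0,.0095): print('pad tip',o,pw(s['position']+M[:,1]*-o))
print('pivot',pw([.497,.019,.06]),'rodfront',pw([.449,-.001,.0525]))
print('tip-width px/mm', pw(s['position']+M[:,2]*.01), pw(s['position']-M[:,2]*.01))
print(s['joint_torque'])
E
```

```text
base front (np.float64(321.7), np.float64(218.4))
top front (np.float64(321.7), np.float64(236.1))
top rear (np.float64(321.7), np.float64(262.1))
pad tip -0.0095 (np.float64(321.6), np.float64(218.0))
pad tip 0 (np.float64(321.6), np.float64(234.3))
pad tip 0.0095 (np.float64(321.5), np.float64(250.3))
pivot (np.float64(373.9), np.float64(222.2)) rodfront (np.float64(331.5), np.float64(137.8))
tip-width px/mm (np.float64(339.7), np.float64(234.4)) (np.float64(303.4), np.float64(234.3))
[-3.50869981e-03 -2.84745651e+01  1.88749954e+00 -2.74291670e+01
  4.84695879e-02  2.77626427e-02  4.72618085e-04]
```

The near pad edge shows at row 232, but tips at the reported TCP would put it at row 218. That fits fingertips ending roughly 20 mm short of the reported TCP. I'll open and lower in small steps, watching the force.

play_rows([
  {"claw": 0.65,"linear": [0,0,0],"rotation": [0,0,0]},
  {"claw": 0.65,"linear": [0,0,0],"rotation": [0,0,0]},
  {"claw": 0.65,"linear": [0,0,0],"rotation": [0,0,0]},
  {"claw": 0.65,"linear": [0.25,0,0],"rotation": [0,0,0]},
  {"claw": 0.65,"linear": [0.1,0,0],"rotation": [0,0,0]},
  {"claw": 0.65,"linear": [0,0,0],"rotation": [0,0,0]},
])

```text
time: 5.35
position: [0.4997, -0.0107, 0.0555]
tool_rot: [-1.153, 1.241, 1.138]
ft_force: [-0.7, 0.1, 0.1]
grip_width: 0.337
```

play_rows([
  {"claw": 0.65,"linear": [0.12,0,0],"rotation": [0,0,0]},
  {"claw": 0.65,"linear": [0.05,0,0],"rotation": [0,0,0]},
  {"claw": 0.95,"linear": [0,0,0],"rotation": [0,0,0]},
  {"claw": 0.95,"linear": [0,0,0],"rotation": [0,0,0]},
  {"claw": 0.95,"linear": [0,0,0],"rotation": [0,0,0]},
  {"claw": 0.95,"linear": [0,0,0],"rotation": [0,0,0]},
  {"claw": 0.95,"linear": [0,0,0],"rotation": [0,0,0]},
])

```text
time: 5.93
position: [0.4992, -0.0109, 0.0501]
tool_rot: [-1.153, 1.243, 1.138]
ft_force: [-0.5, -0.0, -0.4]
grip_width: 0.156
```

```bash
python3 st.py '(.4665,.0213,.05)'
```

```text
t 5.93 pos [ 0.4992 -0.0109  0.0501] F [-0.5 -0.  -0.4] w 13.6
x.down pitch deg 0.56 z vs l: 0.030000000000001137 roll -0.12 q [-0.57  0.14  0.57  2.02 -0.08  1.    1.53]
to (.4665,.0213,.05) rows in full scale: [-0.01  1.41  1.17]
```

play_rows([
  {"claw": 0.95,"linear": [-0.01,0.21,0],"rotation": [0,0,0]},
  {"claw": 0.95,"linear": [-0.01,0.2,0.025],"rotation": [0,0,0]},
  {"claw": 0.95,"linear": [-0.01,0.195,0.06],"rotation": [0,0,0]},
  {"claw": 0.95,"linear": [-0.01,0.18,0.09],"rotation": [0,0,0]},
  {"claw": 0.95,"linear": [-0.01,0.165,0.12],"rotation": [0,0,0]},
  {"claw": 0.95,"linear": [0,0,0],"rotation": [0,0,0]},
])

```text
time: 6.43
position: [0.4753, -0.0055, 0.0502]
tool_rot: [-1.157, 1.245, 1.129]
ft_force: [3.4, 1.2, -5.2]
grip_width: 0.155
```

```bash
python3 st.py '(.4665,.0213,.052)'
```

```text
t 6.43 pos [ 0.4753 -0.0055  0.0502] F [ 3.4  1.2 -5.2] w 13.5
x.down pitch deg 0.86 z vs l: -0.1700000000000017 roll -0.44 q [-0.59  0.07  0.56  2.08 -0.04  0.99  1.47]
to (.4665,.0213,.052) rows in full scale: [-0.09  0.45  1.04]
```

play_rows([
  {"claw": 0.95,"linear": [0,0.14,0.16],"rotation": [0,0,0]},
  {"claw": 0.95,"linear": [0,0.11,0.19],"rotation": [0,0,0]},
  {"claw": 0.95,"linear": [0,0.08,0.21],"rotation": [0,0,0]},
  {"claw": 0.95,"linear": [0,0.05,0.23],"rotation": [0,0,0]},
  {"claw": 0.95,"linear": [0,0.03,0.24],"rotation": [0,0,0]},
  {"claw": 0.95,"linear": [0,0,0],"rotation": [0,0,0]},
])

```text
time: 6.93
position: [0.4576, 0.012, 0.0501]
tool_rot: [-1.153, 1.27, 1.132]
ft_force: [4.0, 2.9, -5.1]
grip_width: 0.139
```

```bash
python3 st.py '(.4665,.0213,.052)'
```

```text
t 6.93 pos [0.4576 0.012  0.0501] F [ 4.   2.9 -5.1] w 12.1
x.down pitch deg -0.14 z vs l: -0.5200000000000102 roll -1.19 q [-0.63  0.05  0.54  2.1  -0.01  1.01  1.39]
to (.4665,.0213,.052) rows in full scale: [-0.09 -0.32  0.4 ]
```

play_rows([
  {"claw": 0.95,"linear": [0,-0.12,0.08],"rotation": [0,0,0]},
  {"claw": 0.95,"linear": [0,-0.1,0.13],"rotation": [0,0,0]},
  {"claw": 0.95,"linear": [0,-0.1,0.2],"rotation": [0,0,0]},
  {"claw": 0.95,"linear": [0,0,0],"rotation": [0,0,0]},
])

```text
time: 7.27
position: [0.4548, 0.0179, 0.05]
tool_rot: [-1.142, 1.294, 1.147]
ft_force: [2.4, 2.0, -0.7]
grip_width: 0.125
```

```bash
python3 st.py '(.4665,.0213,.052)'; python3 - <<'E'
from h import *
a=get_image('wrist')[60:310,220:480]
cv2.imwrite('pics/k5.png',cv2.resize(a,(520,500),interpolation=cv2.INTER_CUBIC))
E
```

```text
t 7.27 pos [0.4548 0.0179 0.05  ] F [ 2.4  2.  -0.7] w 10.9
x.down pitch deg -1.63 z vs l: -0.6099999999999994 roll -1.56 q [-0.63  0.07  0.54  2.08 -0.02  1.03  1.39]
to (.4665,.0213,.052) rows in full scale: [-0.1  -0.45  0.18]
```

View pics/k5.png

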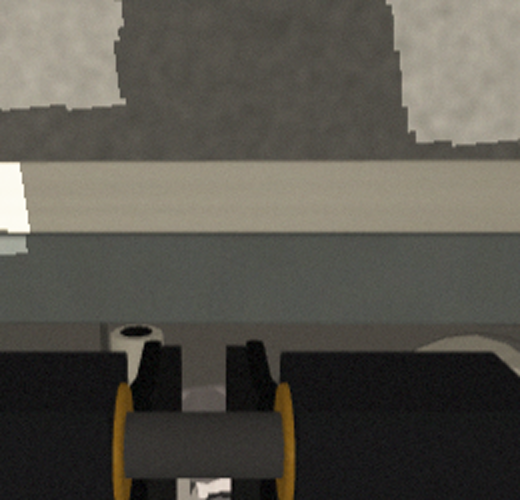

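play_rows([
  {"claw": 0.72,"linear": [0,0,0],"rotation": [0,0,0]},
  {"claw": 0.72,"linear": [0,0,0],"rotation": [0,0,0]},
  {"claw": 0.72,"linear": [0,0,0],"rotation": [0,0,0]},
])

```text
time: 7.57
position: [0.4551, 0.0196, 0.0503]
tool_rot: [-1.142, 1.291, 1.148]
ft_force: [-0.2, -0.0, 0.5]
grip_width: 0.244
```

```bash
python3 st.py '(.468,.0213,.052)'; python3 - <<'E'
from h import *
a=get_image('wrist')[160:310,260:400];b=get_image('top')[220:280,290:350]
c=np.hstack([cv2.resize(a,(373,400),interpolation=2),cv2.resize(b,(400,400),interpolation=2)])
cv2.imwrite('pics/k6.png',c)
E
```

```text
t 7.57 pos [0.4551 0.0196 0.0503] F [-0.2 -0.   0.5] w 21.3
x.down pitch deg -1.58 z vs l: -0.5500000000000114 roll -1.41 q [-0.63  0.07  0.54  2.08 -0.02  1.03  1.39]
to (.468,.0213,.052) rows in full scale: [-0.08 -0.5   0.12]
```

View pics/k6.png

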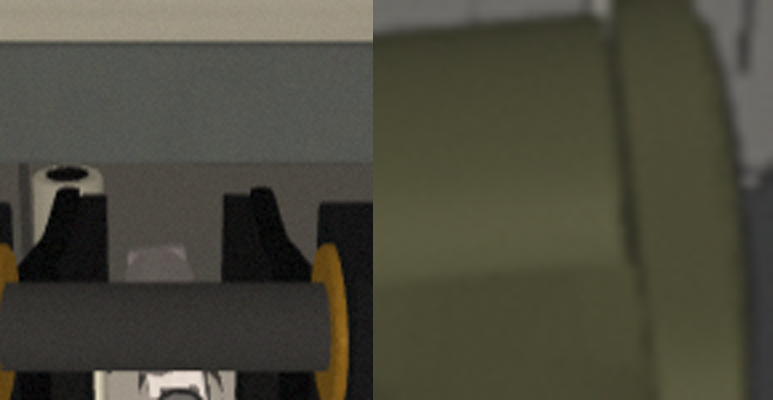

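```bash
python3 - <<'E'
from h import *
s=get_state()
e=ray('wrist',260+157/2.667,160+246/2.667,.0595,s); p=np.array([.4972,.0188,.0595]); d=np.array([.9964,-.085]); l=np.array([.085,.9964])
v=(e-p)[:2]; print(e.round(4),'len',np.linalg.norm(v).round(4),'phi',np.arctan2(-v@d,-v@l).round(3))
E
```

```text
[0.4617 0.0177 0.0595] len 0.0355 phi 1.454
```

play_rows([
  {"claw": 0.72,"linear": [-0.05,-0.45,0.08],"rotation": [0,0,0]},
  {"claw": 0.72,"linear": [0,0,0],"rotation": [0,0,0]},
])

```text
time: 7.83
position: [0.4669, 0.0211, 0.0513]
tool_rot: [-1.142, 1.289, 1.149]
ft_force: [0.2, -0.1, 0.6]
grip_width: 0.277
```

```bash
python3 st.py '(.4673,.0213,.052)'
```

```text
t 7.83 pos [0.4669 0.0211 0.0513] F [ 0.2 -0.1  0.6] w 24.1
x.down pitch deg -1.55 z vs l: -0.5100000000000051 roll -1.36 q [-0.63  0.09  0.54  2.06 -0.03  1.04  1.4 ]
to (.4673,.0213,.052) rows in full scale: [-0.03 -0.01  0.01]
```

play_rows([
  {"claw": 0.95,"linear": [0,0,0],"rotation": [0,0,0]},
  {"claw": 0.95,"linear": [0,0,0],"rotation": [0,0,0]},
  {"claw": 0.95,"linear": [0,0,0],"rotation": [0,0,0]},
  {"claw": 0.95,"linear": [0,0,0],"rotation": [0,0,0]},
  {"claw": 0.95,"linear": [0,0,0],"rotation": [0,0,0]},
  {"claw": 0.95,"linear": [0,0,0],"rotation": [0,0,0]},
])

```text
time: 8.33
position: [0.4657, 0.0199, 0.051]
tool_rot: [-1.142, 1.291, 1.148]
ft_force: [0.9, -0.6, -1.5]
grip_width: 0.151
```

```bash
python3 st.py '(.4673,.0213,.052)'
```

```text
t 8.33 pos [0.4657 0.0199 0.051 ] F [ 0.9 -0.6 -1.5] w 13.2
x.down pitch deg -1.59 z vs l: -0.5700000000000074 roll -1.43 q [-0.63  0.09  0.54  2.06 -0.03  1.04  1.4 ]
to (.4673,.0213,.052) rows in full scale: [-0.05 -0.06  0.06]
```

play_rows([
  {"claw": 0.7,"linear": [0,0,0],"rotation": [0,0,0]},
  {"claw": 0.7,"linear": [0,0,0],"rotation": [0,0,0]},
  {"claw": 0.7,"linear": [0,0,0],"rotation": [0,0,0]},
  {"claw": 0.7,"linear": [-1,0,0],"rotation": [0,0,0]},
  {"claw": 0.6,"linear": [-1,0,0],"rotation": [0,0,0]},
  {"claw": 0.6,"linear": [-1,0,0],"rotation": [0,0,0]},
  {"claw": 0.6,"linear": [0,0,0],"rotation": [0,0,0]},
])

```text
time: 8.92
position: [0.465, 0.0225, 0.1267]
tool_rot: [-1.14, 1.296, 1.153]
ft_force: [2.0, 0.1, 0.8]
grip_width: 0.38
```

```bash
python3 - <<'E'
from h import *
cv2.imwrite('pics/k7.png',cv2.resize(get_image('wrist')[90:320,200:500],(600,460)))
E
python3 st.py '(.545,-.0090,.12)'
```

```text
t 8.97 pos [0.4637 0.0224 0.1247] F [ 0.1  0.5 -1. ] w 33.8
x.down pitch deg -2.11 z vs l: -0.5200000000000102 roll -1.54 q [-0.65  0.    0.53  1.98  0.02  1.2   1.35]
to (.545,-.0090,.12) rows in full scale: [ 0.09 -3.36 -0.94]
```

View pics/k7.png

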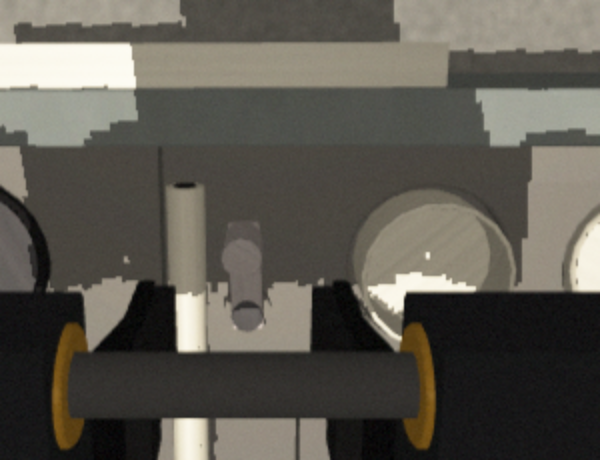

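The keeper arm now runs parallel to the rod: its end is at (245,222), its pivot at (246,315), and the rod lies undisturbed at (187,184–340). Next I'll move above the pit and tilt the tool 10° in advance.

play_rows([
  {"claw": 0.6,"linear": [0,-0.8,-0.2],"rotation": [0,-0.008,-0.03]},
  {"claw": 0.6,"linear": [0,-0.8,-0.2],"rotation": [0,-0.008,-0.03]},
  {"claw": 0.6,"linear": [0,-0.8,-0.2],"rotation": [0,0,-0.03]},
  {"claw": 0.6,"linear": [0,-0.8,-0.2],"rotation": [0,0,-0.03]},
  {"claw": 0.6,"linear": [0,-0.6,-0.15],"rotation": [0,0,-0.015]},
  {"claw": 0.6,"linear": [0,0,0],"rotation": [0,0,0]},
])

```text
time: 9.47
position: [0.5559, -0.0099, 0.1252]
tool_rot: [-1.228, 1.126, 1.008]
ft_force: [0.1, -0.2, 0.6]
grip_width: 0.399
```

```bash
python3 st.py '(.558,-.0108,.06)'
```

```text
t 9.47 pos [ 0.5559 -0.0099  0.1252] F [ 0.1 -0.2  0.6] w 34.8
x.down pitch deg 10.21 z vs l: -0.3400000000000034 roll -0.06 q [-0.61  0.02  0.57  1.97  0.01  0.98  1.44]
to (.558,-.0108,.06) rows in full scale: [ 2.58  0.38 -0.03]
```

play_rows([
  {"claw": 0.6,"linear": [0.9,0.13,-0.03],"rotation": [0,0,0]},
  {"claw": 0.6,"linear": [0.9,0.13,0],"rotation": [0,0,0]},
  {"claw": 0.6,"linear": [0.8,0.12,0],"rotation": [0,0,0]},
  {"claw": 0.6,"linear": [0.2,0.0,0],"rotation": [0,0,0]},
  {"claw": 0.6,"linear": [0,0,0],"rotation": [0,0,0]},
])

```text
time: 9.88
position: [0.5547, -0.0098, 0.0489]
tool_rot: [-1.224, 1.132, 1.014]
ft_force: [0.3, -1.1, 0.1]
grip_width: 0.402
```

```bash
python3 st.py '(.558,-.0108,.02)'
```

```text
t 9.88 pos [ 0.5547 -0.0098  0.0489] F [ 0.3 -1.1  0.1] w 34.9
x.down pitch deg 9.73 z vs l: -0.37000000000000455 roll -0.04 q [-0.59  0.13  0.57  2.04 -0.07  0.82  1.5 ]
to (.558,-.0108,.02) rows in full scale: [ 1.16  0.06 -0.03]
```

play_rows([
  {"claw": 0.6,"linear": [0.5,0,-0.03],"rotation": [0,0,0]},
  {"claw": 0.6,"linear": [0.3,0.03,0],"rotation": [0,0,0]},
  {"claw": 0.6,"linear": [0.2,0.03,0],"rotation": [0,0,0]},
  {"claw": 0.6,"linear": [0,0,0],"rotation": [0,0,0]},
])

```text
time: 10.22
position: [0.5569, -0.0096, 0.0241]
tool_rot: [-1.223, 1.132, 1.016]
ft_force: [-1.0, 0.8, 0.7]
grip_width: 0.4
```

```bash
python3 st.py '(.558,-.0108,.014)'
```

```text
t 10.22 pos [ 0.5569 -0.0096  0.0241] F [-1.   0.8  0.7] w 34.8
x.down pitch deg 9.64 z vs l: -0.3200000000000074 roll 0.0 q [-0.57  0.18  0.57  2.05 -0.11  0.77  1.53]
to (.558,-.0108,.014) rows in full scale: [ 0.41  0.02 -0.04]
```

play_rows([
  {"claw": 0.6,"linear": [0.2,0,-0.03],"rotation": [0,0,0]},
  {"claw": 0.6,"linear": [0.15,0,0],"rotation": [0,0,0]},
  {"claw": 0.6,"linear": [0,0,0],"rotation": [0,0,0]},
])

```text
time: 10.47
position: [0.5596, -0.01, 0.0166]
tool_rot: [-1.224, 1.129, 1.015]
ft_force: [-0.3, -0.3, -0.4]
grip_width: 0.399
```

```bash
python3 st.py '(.558,-.0108,.012)'
```

```text
t 10.47 pos [ 0.5596 -0.01    0.0166] F [-0.3 -0.3 -0.4] w 34.7
x.down pitch deg 9.78 z vs l: -0.29000000000000625 roll 0.07 q [-0.56  0.2   0.56  2.06 -0.13  0.75  1.55]
to (.558,-.0108,.012) rows in full scale: [ 0.17  0.09 -0.04]
```

play_rows([
  {"claw": 0.6,"linear": [0.2,0.04,0],"rotation": [0,0,0]},
  {"claw": 0.6,"linear": [0.05,0,0],"rotation": [0,0,0]},
  {"claw": 0.95,"linear": [0,0,0],"rotation": [0,0,0]},
  {"claw": 0.95,"linear": [0,0,0],"rotation": [0,0,0]},
  {"claw": 0.95,"linear": [0,0,0],"rotation": [0,0,0]},
  {"claw": 0.95,"linear": [0,0,0],"rotation": [0,0,0]},
  {"claw": 0.95,"linear": [0,0,0],"rotation": [0,0,0]},
  {"claw": 0.95,"linear": [0,0,0],"rotation": [0,0,0]},
], newtons=20)

```text
time: 11.13
position: [0.5604, -0.0101, 0.0106]
tool_rot: [-1.224, 1.128, 1.014]
ft_force: [-0.1, 0.5, -1.2]
grip_width: 0.162
```

```bash
python3 st.py '(.558,-.0108,.012)'
```

```text
t 11.13 pos [ 0.5604 -0.0101  0.0106] F [-0.1  0.5 -1.2] w 14.1
x.down pitch deg 9.86 z vs l: -0.3100000000000023 roll 0.1 q [-0.56  0.21  0.56  2.06 -0.14  0.74  1.56]
to (.558,-.0108,.012) rows in full scale: [-0.07  0.08 -0.04]
```

play_rows([
  {"claw": 1,"linear": [0,0,0],"rotation": [0,0,0]},
  {"claw": 1,"linear": [0,0,0],"rotation": [0,0,0]},
  {"claw": 1,"linear": [-0.2,0,0],"rotation": [0,0,0]},
  {"claw": 1,"linear": [-0.1,0,0],"rotation": [0,0,0]},
  {"claw": 1,"linear": [0,0,0],"rotation": [0,0,0]},
], newtons=50)

```text
time: 11.55
position: [0.5582, -0.01, 0.0181]
tool_rot: [-1.223, 1.129, 1.015]
ft_force: [0.1, 0.5, -1.6]
grip_width: 0.156
```

```bash
python3 st.py
```

```text
t 11.55 pos [ 0.5582 -0.01    0.0181] F [ 0.1  0.5 -1.6] w 13.6
x.down pitch deg 9.76 z vs l: -0.3100000000000023 roll 0.08 q [-0.57  0.19  0.57  2.06 -0.12  0.76  1.55]
```

play_rows([
  {"claw": 1,"linear": [-0.53,-0.09,0],"rotation": [0,0,0.0444]},
  {"claw": 1,"linear": [-0.53,-0.055,0],"rotation": [0,0,0.0444]},
  {"claw": 1,"linear": [-0.53,-0.02,0],"rotation": [0,0,0.0444]},
  {"claw": 1,"linear": [0,0,0],"rotation": [0,0,0]},
])

```text
time: 11.88
position: [0.5533, -0.009, 0.058]
tool_rot: [-1.113, 1.285, 1.184]
ft_force: [2.3, -0.2, -0.2]
grip_width: 0.162
```

```bash
python3 st.py
```

```text
t 11.88 pos [ 0.5533 -0.009   0.058 ] F [ 2.3 -0.2 -0.2] w 14.1
x.down pitch deg -3.07 z vs l: -0.23000000000000398 roll 0.18 q [-0.51  0.3   0.56  1.83 -0.19  1.11  1.61]
```

play_rows([
  {"claw": 1,"linear": [-0.53,0.04,0],"rotation": [0,0,0.04]},
  {"claw": 1,"linear": [-0.53,0.06,0],"rotation": [0,0,0.04]},
  {"claw": 1,"linear": [0,0,0],"rotation": [0,0,0]},
  {"claw": 1,"linear": [0,0,0],"rotation": [0,0,0]},
])

```text
time: 12.22
position: [0.5502, -0.0097, 0.0819]
tool_rot: [-1.042, 1.376, 1.278]
ft_force: [0.0, -0.2, -1.8]
grip_width: 0.153
```

```bash
python3 st.py; python3 - <<'E'
from h import *
a=get_image('wrist')[60:330,170:490];b=get_image('side')[150:300,270:450]
c=np.zeros((400,794,3),np.uint8); c[:324,:384]=cv2.resize(a,(384,324)); c[:340,386:794]=cv2.resize(b,(408,340))
cv2.imwrite('pics/r1.png',c)
E
```

```text
t 12.22 pos [ 0.5502 -0.0097  0.0819] F [ 0.  -0.2 -1.8] w 13.3
x.down pitch deg -10.54 z vs l: -0.30000000000001137 roll 0.08 q [-0.47  0.39  0.56  1.69 -0.21  1.31  1.63]
```

View pics/r1.png

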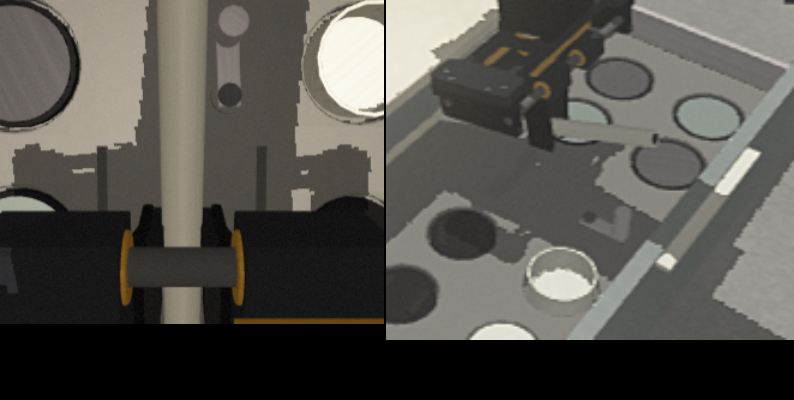

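The side crop shows the rod tilted and gripped, with its front end at about full-image (388.7,211.3). The keeper is clear of it and still points at the drawer front.

```bash
python3 - <<'E'
from h import *
for z in (.12,.135,.152): print(z,ray('side',388.7,211.3,z).round(4))
print(proj('side',(.460,-.002,.152)))
E
```

```text
0.12 [ 0.4698 -0.0379  0.12  ]
0.135 [ 0.4646 -0.0215  0.135 ]
0.152 [ 0.4586 -0.0029  0.152 ]
(np.float64(387.78961500679225), np.float64(211.30665385947412))
```

play_rows([
  {"claw": 1,"linear": [-0.14,0.8,0],"rotation": [0,0,0]},
  {"claw": 1,"linear": [-0.14,0.8,0],"rotation": [0,0,0]},
  {"claw": 1,"linear": [-0.14,0.8,0],"rotation": [0,0,0]},
  {"claw": 1,"linear": [0,0,0],"rotation": [0,0,0]},
])

```text
time: 12.65
position: [0.4862, -0.0039, 0.0992]
tool_rot: [-1.042, 1.378, 1.28]
ft_force: [0.3, -0.0, -1.4]
grip_width: 0.157
```

```bash
cat >> st.py <<'E'
# rod from grasp model: tool-frame coords when level at lean 9.76
a=np.radians(9.76)
def tl(dx,dz): return np.array([np.sin(a)*dx-np.cos(a)*dz, -np.cos(a)*dx-np.sin(a)*dz, 0])
for n,v in(('front',tl(-.109,.0345)),('rear',tl(.19,.0345))): print(n,(s['position']+M@v).round(4))
E
python3 st.py
```

```text
t 12.65 pos [ 0.4862 -0.0039  0.0992] F [ 0.3 -0.  -1.4] w 13.6
x.down pitch deg -10.66 z vs l: -0.28000000000000114 roll 0.07 q [-0.54  0.23  0.57  1.84 -0.14  1.3   1.57]
front [0.3964 0.0041 0.1695]
rear [ 0.6755 -0.021   0.0652]
```

play_rows([
  {"claw": 1,"linear": [-0.2,0.8,0],"rotation": [0,0,0]},
  {"claw": 1,"linear": [-0.2,0.8,0],"rotation": [0,0,0]},
  {"claw": 1,"linear": [-0.2,0.8,0],"rotation": [0,0,0]},
  {"claw": 1,"linear": [-0.1,0.2,0],"rotation": [0,0,0]},
  {"claw": 1,"linear": [0,0,0],"rotation": [0,0,0]},
])

```text
time: 13.07
position: [0.4193, 0.0029, 0.1251]
tool_rot: [-1.043, 1.373, 1.282]
ft_force: [0.2, -0.0, -1.4]
grip_width: 0.156
```

```bash
python3 st.py
```

```text
t 13.07 pos [0.4193 0.0029 0.1251] F [ 0.2 -0.  -1.4] w 13.6
x.down pitch deg -10.54 z vs l: -0.12000000000000455 roll 0.25 q [-0.59  0.03  0.56  1.96 -0.04  1.33  1.47]
front [0.3293 0.0105 0.1953]
rear [ 0.6087 -0.0135  0.0915]
```

play_rows([
  {"claw": 1,"linear": [-0.15,0.5,0],"rotation": [0,0,0]},
  {"claw": 1,"linear": [-0.15,0.5,0],"rotation": [0,0,0]},
  {"claw": 1,"linear": [-0.1,0.2,0],"rotation": [0,0,0]},
  {"claw": 1,"linear": [0,0,0],"rotation": [0,0,0]},
])

```text
time: 13.4
position: [0.3923, 0.0057, 0.1388]
tool_rot: [-1.045, 1.369, 1.28]
ft_force: [0.8, 0.6, -1.3]
grip_width: 0.157
```

```bash
python3 st.py; python3 -c "
from h import *
print(ray('top',300,166,.15),ray('top',330,174,.15),ray('top',364,176,.15))"
```

```text
t 13.4 pos [0.3923 0.0057 0.1388] F [ 0.8  0.6 -1.3] w 13.6
x.down pitch deg -10.32 z vs l: -0.09000000000000341 roll 0.3 q [-0.61 -0.06  0.54  2.01 -0.    1.36  1.42]
front [0.302  0.0132 0.2086]
rear [ 0.5819 -0.0106  0.106 ]
[0.63889174 0.04485325 0.15      ] [ 0.62292161 -0.01405576  0.15      ] [ 0.61891026 -0.08086782  0.15      ]
```

play_rows([
  {"claw": 1,"linear": [-0.7,0.12,0],"rotation": [0,0,0]},
  {"claw": 1,"linear": [-0.7,0.12,0],"rotation": [0,0,0]},
  {"claw": 1,"linear": [-0.7,0.12,0],"rotation": [0,0,0]},
  {"claw": 1,"linear": [0,0,0],"rotation": [0,0,0]},
])

```text
time: 13.73
position: [0.3947, 0.0052, 0.1913]
tool_rot: [-1.046, 1.37, 1.279]
ft_force: [0.6, 0.8, -1.0]
grip_width: 0.158
```

```bash
python3 st.py
```

```text
t 13.73 pos [0.3947 0.0052 0.1913] F [ 0.6  0.8 -1. ] w 13.8
x.down pitch deg -10.31 z vs l: -0.09000000000000341 roll 0.22 q [-0.61 -0.1   0.53  1.93  0.01  1.47  1.4 ]
front [0.3045 0.0127 0.2611]
rear [ 0.5843 -0.0112  0.1585]
```

play_rows([
  {"claw": 1,"linear": [-0.7,0.16,0],"rotation": [0,0,0]},
  {"claw": 1,"linear": [-0.6,0.14,0],"rotation": [0,0,0]},
  {"claw": 1,"linear": [0,0,0],"rotation": [0,0,0]},
  {"claw": 1,"linear": [0,0,0],"rotation": [0,0,0]},
  {"claw": 1,"linear": [0,0,0],"rotation": [0,0,0]},
])

```text
time: 14.15
position: [0.3955, 0.0051, 0.2207]
tool_rot: [-1.047, 1.372, 1.278]
ft_force: [-0.2, 0.4, -1.3]
grip_width: 0.156
```

```bash
python3 st.py; python3 - <<'E'
from h import *
a=get_image('side')[100:350,220:640];b=get_image('wrist')
c=np.zeros((590,700,3),np.uint8); c[:340,:571]=cv2.resize(a,(571,340)); c[342:590,:397]=cv2.resize(b,(397,248))
cv2.imwrite('pics/f.png',c)
E
```

```text
t 14.15 pos [0.3955 0.0051 0.2207] F [-0.2  0.4 -1.3] w 13.6
x.down pitch deg -10.33 z vs l: -0.10999999999999943 roll 0.1 q [-0.62 -0.11  0.53  1.89  0.02  1.53  1.38]
front [0.3053 0.0128 0.2905]
rear [ 0.5851 -0.0114  0.1878]
```

View pics/f.png

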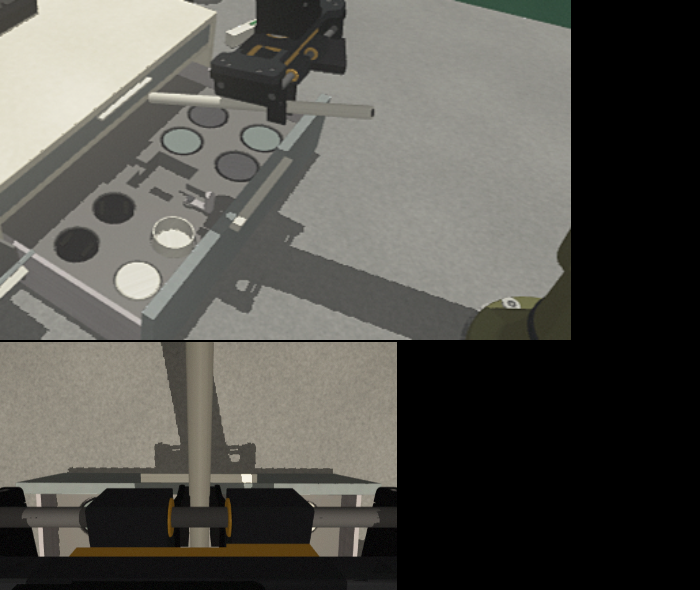

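The rod is held clear of everything. In the full image its rear end is near (329.6,172) and its front end near (494,182), and the bystanders sit in their wells. I'll check the ends against the model before handing in.

```bash
python3 -c "
from h import *
print(proj('side',(.585,-.0114,.188)),proj('side',(.305,.0128,.29)), ray('side',329.6,172,.188))
s=get_state();print(s['ft_force'],abs(s['qd']).max(),s['position'])
close_job()"
```

```text
(np.float64(330.46022986416057), np.float64(170.84258194782961)) (np.float64(492.6515759138251), np.float64(183.48795598856668)) [ 0.58461735 -0.00742158  0.188     ]
[ 1.02775877 -0.46316665 -1.04625265] 0.009397822175212293 [0.39491529 0.00502583 0.22047212]
the job is handed in; nothing more can be done
```

The rod is out and held steady in front of the cabinet, and I handed the job in at about 14 s of the 51 s allowed. `close_job` gives no verdict, so the checks below are my own.

**What I did:** I swung the keeper to point at the drawer front and gripped the rod in the finger pit. I tilted it about 20° front end up, drew it out slantwise, then lifted it clear.

**Last checks:**

| Check | Result |
|---|---|
| Rod front end height | about 0.29 m |
| Rod rear end height | about 0.188 m (0.16 m required) |
| Rear end distance in front of the cabinet face | about 45 mm, and about 35 mm short of the upper drawer's handle |
| Rod ends in the final side picture | within 2 pixels of where the pose model puts them |
| Finger opening | 13.6 mm, with the grip set to 50 N |
| Wrist force | about 1 to 1.5 N, roughly the rod's weight |
| Joint speeds | below 0.01 rad/s |
| Keeper angle | about 1.52 rad by the re-grip on the knob; it looked parallel to the rod in the picture taken after release |
| Bystanders and drawer | in their places in the final picture, judged by eye |

**What disagreed:**
- **Finger length:** the fingertips end about 20 mm short of the reported tool point. The first two tries to grip the knob closed above it, and I went lower after that.
- **Keeper swing:** the pads slipped forward on the knob during the swing, and the keeper stopped at about 1.45 rad. I re-centred and re-gripped it to bring it to about 1.52 rad.

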